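# Close up the canister row and roll the third canister into its saddle

### The arm

A 6-joint arm with a two-finger parallel gripper is mounted at the origin on a cart in front of the work surface, level with it; the furniture and walls round the work are solid. World frame = base frame: x ahead of the robot, y to its left, z up, the work surface at z = 0. Lengths are in m, angles in rad, forces in N, time in s.
With the tool pointing down it reaches from about 0.275 to 0.775 m from the base axis. Payload 14.6 kg.
Tool frame: the origin (TCP) lies at the centre of the arm's flange, where the gripper is bolted on; the fingertips stand 173 mm ahead of it and the grasp point (between the pads) lies 155 mm ahead of it (bot.tcp_to_grasp is the distance from the TCP to the grasp point, in m); z points along the fingers, y is the direction in which the jaws open and shut (so a half turn about z gives the same grasp; the last joint's range is limited). The gripper opens to 85 mm and grips with 20 to 120 N. Pads are 22 mm wide; open, the fingers measure 114 mm over their backs; the gripper's body (76 mm by 85 mm) begins 54 mm behind the grasp point. The pads swing forward as they close: fully open they stand 13 mm farther back than shut.
Start: joints at [1.058, 0.263, -0.048, 1.259, 0, 1.415], TCP at [0.184, 0.492, 0.405] pointing down, gripper open.
Joint ranges: [-2.65, 2.65], [-0.89, 1.7], [-1.18, 1.37], [-2.13, 2.11], [-1.35, 1.29], [-3.14, 3.14]. Speed limits (rad/s): [1.89, 1.89, 2.57, 2.79, 3.14, 3.14].

### API

Orientations are given as [roll, pitch, yaw] about the fixed x, y, z axes, in that order (R = Rz(yaw) Ry(pitch) Rx(roll)).
In Python, from workcell import bot gives the robot as it stands.
- The arm moves only by the tool drive_tool, never from a script. Its argument "motion" is a list of rows, each a list of 2 entries, a list of its own where there are three numbers: the shift along the tool's x, y, z in m, then the turn about the tool's z in degrees. In form: [[[x, y, z], turn], ...]. A call has 1 to 5 rows; each row is the pose to reach, as a shift and turn from the pose commanded when the call began, along the tool's axes at that moment; what a row does not reach only later rows make up. A row lasts 1/8 s, in which the tool goes at most 62.5 mm and 10.7 degrees, less where a joint would pass 70% of its speed; a pose out of reach is approached as far as the arm can. A call with a gripper value outside its range is refused whole. "grip" is the closure, from 0 (fully open) to 1 (shut), set as the call begins (left out, the last holds). The fingers move at their own pace and stop on an object; the grip force is fixed at half the most. Time passes only in rows, so rows that repeat a pose let the fingers close. It gives the time, the measured TCP pose, the force and the opening at its end, in the units of the state.
- bot.sense(): the state, without advancing time (a new reading comes with each control period).
- bot.capture(name): name is "scene" or "top" or "wrist"; returns the picture (480x640x3 uint8, red, green, blue); there is no depth.
- bot.camera_info(name): a dict with "intrinsics" (3x3 intrinsics, pixels), "rvec" (rotation vector, rad) and "tvec" (3), from world to camera coordinates, as OpenCV has them; the wrist camera has in their place "tool_from_camera" (4x4, takes a point from camera to tool coordinates, whose origin is the TCP and whose axes are the flange's). Camera axes: x right, y down, z forward; pixel columns grow to the right and rows downward; lengths in m; the calibration is good to about 2 mm. A picture is of the moment at which its call begins: read the wrist's pose just before it. camera_info takes no time and is no camera call.
- bot.job_done(): hands the job in, once; it reports no verdict.
Trained networks look in the newest picture that a camera, given by its name, has taken for a name from the list of things; names that differ only in an ending like _2 or _b are one class to them, and where a whole thing is asked for, a point or a joint stands for the part that bears it (a point fixed in the world has none). Each returns a list of dicts, best first, with "conf" (0 to 1); they miss things now and then, are a little off and sometimes report something else, mostly with a low value. They report only what shows in the picture. A call takes as long as a camera call.
- bot.outline_of(camera, query): "region" (480x640 bool, what is visible of it) and "centre" ([column, row] in pixels, amid what is visible of it).
The state is a dict: "time_s": time; "qpos": joint angles; "qvel": joint speeds; "joint_efforts": joint torques, N m; "tcp_pos": TCP position; "orientation": TCP orientation; "wrist_force": force on the tool from outside, world axes, zero at the start; "wrist_torque": the same for the moment, N m; "gripper_width": finger opening in m.
Only numpy, scipy, OpenCV 4.12 (cv2) and the standard library are available. Lean on these libraries where they do the work, as an engineer would, in place of code of your own. Each camera call takes 0.05 s, during which the arm holds its last target. There are 200 camera calls.

### The job

Stack the three sample canisters as a pyramid in the bench rack: first push the sliding fence up until the two lower canisters lie tight together against the stop wall, then roll the third canister off the ledge so that it comes to rest in the saddle between them, lying square with their ends lined up. Roll it slowly rather than throwing or dropping it, leave the fence closed, and do not disturb the other things on the bench.

Things in the scene. Friction and masses are not known exactly. Their poses are not given: they have to be found in the camera images.
- rack: Grey and aluminium rack, 140 x 329 mm, screwed to the bench. Origin on the bench under the middle of the finished pyramid; z up, y along the row from the fence to the ledge. Floor of the row 8 mm above the bench; stop wall's face at y = +0.064, fence at the -y end. Cheeks at x = +-0.063 to +-0.068, 34 mm high beside the row, 90 mm beside the ledge. Open above.
- ledge_edge (a point): Middle of the free edge of the level ledge (rack x = 0, y = +0.034, 78 mm above the bench; sheet 4 mm thick). The ledge runs from here to y = +0.174 (back lip, 6 mm high), overhanging the inner canister by 30 mm; the cheeks rise 12 mm over it.
- fence (a joint): Travel of the sliding fence along the rack's +y, towards the stop wall, in m. 0 = fully open (inner face at rack y = -0.134); 0.070 = inner face at y = -0.064, both lower canisters tight between it and the stop wall (its own end stop, 0.075, is not reached). Stays where it is left; about 3 N of friction.
- fence_push (a point): Middle of the rubber pad on the fence's outer face (the side away from the canisters), 50 mm above the bench; push here towards the rack's +y. The fence is an upright plate 122 mm wide, reaching from 10 to 82 mm above the bench; its top flange reaches 4 mm farther out (-y) than this pad over the topmost 6 mm.
- saddle (a point): Fixed point of the rack where the centre of the top canister lies when the pyramid is finished: rack x = 0, y = 0, 95.4 mm above the bench.
- canister_inner_center (a point): Centre of the lower canister next to the stop wall. All three canisters are alike: plain aluminium cylinders with a grey screw cap flush with the body, 64 mm diameter, 120 mm long, about 0.25 kg, lying with their axis (own x) along the rack's x; they roll freely.
- canister_outer_center (a point): Centre of the other lower canister (64 mm diameter, 120 mm long), between the inner one and the fence, at first with loose gaps.
- canister_top_center (a point): Centre of the canister lying on the ledge (64 mm diameter, 120 mm long), 110 mm above the bench at the start. Pushed along the rack's -y it rolls along the ledge; once its centre is past the free edge it tips off by itself and sinks 15 mm into the saddle if the row is closed.
- slide_box: Bystander: grey lidded slide box, 91 x 100 x 35 mm, on the bench beside the rack's far side; origin at its underside.
- petri_dish: Bystander: clear flat round dish, 60 mm across, 12 mm high, on the bench before the rack's near side; origin at its underside.
- objective_tub: Bystander: black screw tub, 37 mm across, 42 mm high, on the bench; origin at its underside.
- speaker_puck: Bystander: low round black speaker, 94 mm across, 32 mm high, on the bench; origin at its underside.
- bottle_vial: Bystander: brown vial with a black cap, 32 mm across, 71 mm high, standing on the bench; origin at its underside.

How it is judged:
By the outcome, as a careful person would: the job done as asked, in the order asked, and still so for the second after the job is handed in, with the robot touching nothing.
It also fails if it takes over 42 s, if anything falls off the work surface, if the arm or the gripper's body presses on something with over 40 N, if the wrist force passes 120 N, or if a joint passes its speed limit or range.

## Working session

There is one attempt and no reset: what is moved stays moved. The work goes in short steps, Python scripts to look and compute and a tool call to move; the robot and the scene stay as the last step left them, time stands still between calls to the robot, and variables do not carry over. Pictures are saved under pics/ and viewed, about 8 in all and at most 12, crops included, and the job is handed in when it is done.

Besides the shell and the picture viewer there is one more tool, called as name([rows], argument=value, ...), one row to a line, values as JSON. drive_tool: Moves the arm, as the interface text tells. Its arguments: {"type":"object","properties":{"motion":{"type":"array"},"grip":{"type":"number"}},"required":["motion"]}

```bash
mkdir -p pics; ls; python3 - <<'E'
from workcell import bot
import cv2,numpy as np
print(bot.sense())
for c in ["scene","top"]:
    im=bot.capture(c); cv2.imwrite(f"pics/{c}0.png",im[:,:,::-1])
    print(c,bot.camera_info(c))
    for q in ["rack","fence","canister_inner_center","canister_outer_center","canister_top_center","fence_push"]:
        try:
            r=bot.outline_of(c,q)
            print(q,[(round(d['conf'],2),np.round(d['centre'],1).tolist(),int(d['region'].sum()),cv2.minAreaRect(np.argwhere(d['region'])[:,::-1].astype(np.float32))) for d in r[:3]])
        except Exception as e: print(q,e)
print(bot.sense()['time_s'])
E
```

```text
pics
{'time_s': 0.0, 'qpos': array([ 1.05774185e+00,  2.63522909e-01, -4.89415517e-02,  1.25935855e+00,
        2.51287490e-05,  1.41550403e+00]), 'qvel': array([ 0.00132807, -0.00174666, -0.0016337 , -0.00088866, -0.00059164,
       -0.00072969]), 'joint_efforts': array([-2.36542328e-03, -6.37627387e+01,  3.84564793e+01,  1.37771046e-02,
       -9.99401504e-05,  1.90606579e-05]), 'tcp_pos': array([0.18380086, 0.49168533, 0.4042233 ]), 'orientation': array([-3.14058221e+00, -1.83623049e-04,  2.78383037e+00]), 'wrist_force': array([ 0.5127613 , -0.45231592,  0.72812488]), 'wrist_torque': array([-0.02954896, -0.04986911, -0.00851512]), 'gripper_width': 0.0856468904088788}
scene {'intrinsics': array([[443.2961647 ,   0.        , 321.26966918],
       [  0.        , 443.2961647 , 235.24391575],
       [  0.        ,   0.        ,   1.        ]]), 'rvec': array([ 2.01402322, -0.96223011,  0.48850382]), 'tvec': array([-0.30401657,  0.31384004,  0.64150276])}
rack [(0.95, [361.7, 316.7], 6286, ((352.0373229980469, 276.97271728515625), (171.5661163330078, 83.60104370117188), 44.3839416503906
[... 1606 characters left out ...]
.6], 670, ((348.1098327636719, 240.826416015625), (14.221182823181152, 48.701904296875), 16.389541625976562))]
canister_outer_center [(0.63, [371.7, 251.1], 1238, ((371.7751770019531, 249.47793579101562), (26.03449058532715, 49.3206901550293), 15.068489074707031))]
canister_top_center [(0.78, [310.6, 229.3], 1367, ((310.71197509765625, 228.8036651611328), (27.618759155273438, 51.70198440551758), 16.927513122558594)), (0.2, [353.0, 251.9], 3525, ((348.05047607421875, 242.1651611328125), (130.6475067138672, 56.799095153808594), 16.699243545532227))]
fence_push [(0.88, [403.5, 256.6], 527, ((403.4412841796875, 257.2353210449219), (11.641709327697754, 49.23472595214844), 14.03624439239502))]
0.7
```

```bash
python3 - <<'E'
import cv2,numpy as np
a=cv2.imread("pics/scene0.png");b=cv2.imread("pics/top0.png")
b=cv2.resize(b[170:320,220:460],(800,500),interpolation=cv2.INTER_CUBIC)
cv2.imwrite("pics/topc.png",b)
E
cat > h.py <<'E'
from workcell import bot
import cv2,numpy as np
from scipy.optimize import least_squares
def proj(c,P):
    i=bot.camera_info(c); return cv2.projectPoints(np.asarray(P,float).reshape(-1,1,3),i['rvec'],i['tvec'],i['intrinsics'],None)[0][:,0]
def back(c,px,z):
    i=bot.camera_info(c);R=cv2.Rodrigues(i['rvec'])[0];o=-R.T@i['tvec']
    d=R.T@np.linalg.inv(i['intrinsics'])@np.array([px[0],px[1],1.]);return o+d*(z-o[2])/d[2]
E
python3 - <<'E'
from h import *
for c in["scene","top"]:
    i=bot.camera_info(c);print(c,-cv2.Rodrigues(i['rvec'])[0].T@i['tvec'])
print("topcan",back("top",(310.7,228.8),.11+.02)); print("outer",back("top",(371.8,249.5),.05)); print("fence top",back("top",(404,257.5),.07))
E
```

```text
scene [-0.07033169 -0.4541509   0.62549808]
top [0.42952274 0.00292433 1.36479689]
topcan [0.52144978 0.03296564 0.13      ]
outer [ 0.47868964 -0.11766724  0.05      ]
fence top [ 0.45987804 -0.19454882  0.07      ]
```

View pics/scene0.png

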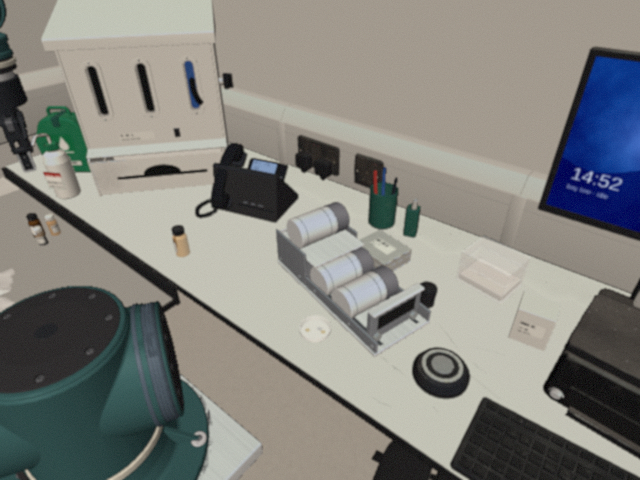

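View pics/topc.png

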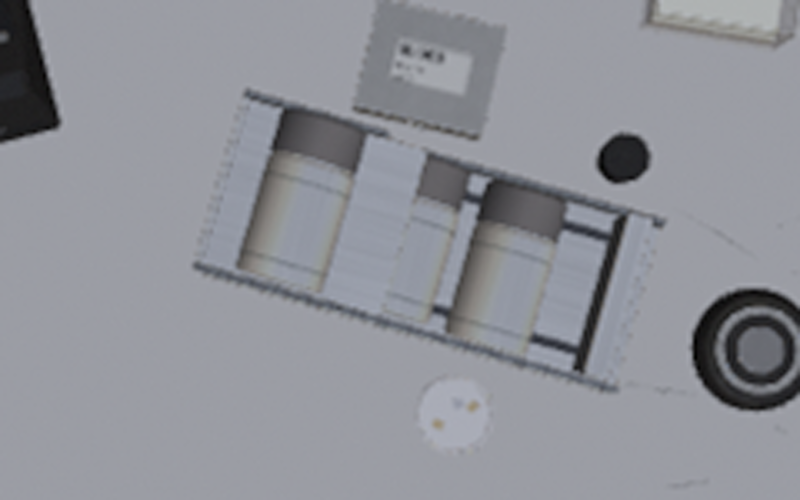

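Scene view: the rack runs obliquely, with the top canister at about (318,223), the lower ones at about (341,268) and (366,291), and the fence at about (396,310). In the top crop, the cheek corners are at (248,93), (195,266), (663,222) and (612,388). The ledge edge runs (424,150)–(385,300) and the fence is at about x 580–630. I'll fit the rack pose from these.

```bash
cat >> h.py <<'E'
def R2(p): return np.array([[np.cos(p),-np.sin(p)],[np.sin(p),np.cos(p)]])
def w(pose,P):
    P=np.atleast_2d(P); return np.c_[P[:,:2]@R2(pose[2]).T+pose[:2],P[:,2]]
def rk(pose,p): return R2(pose[2]).T@(np.asarray(p)[:2]-pose[:2])
E
python3 - <<'E'
from h import *
cr=lambda u,v:(220+u/3.3333,170+v/3.3333)
obs=np.array([cr(248,93),cr(195,266),cr(663,222),cr(612,388),cr(424,150),cr(385,300)])
def mod(p):
    yb=p[3]
    return w(p,[[.068,yb,.09],[-.068,yb,.09],[.068,yb-.329,.034],[-.068,yb-.329,.034],[.06,.034,.078],[-.06,.034,.078]])
f=lambda p:(proj("top",mod(p))-obs).ravel()
s=least_squares(f,[.49,-.07,-.27,.18]);p=s.x
print(p,np.degrees(p[2]),s.fun.round(1))
top=back("top",(310.7,228.8),.11);out=back("top",(371.8,249.5),.04)
print("top",top,rk(p,top),"outer",out,rk(p,out),"axis",np.degrees(np.arctan2(*(top-out)[:2])))
print("fence",rk(p,back("top",(404,257.3),.08)))
# dist scene check
print("scene saddle/edge/topcan/fencepush",proj("scene",w(p,[[0,0,.0954],[0,.034,.078],[*rk(p,top),.11],[*rk(p,out),.04],[0,-.14,.05]])).round(1))
np.save("pose.npy",p)
fp=w(p,[[0,-.139,.05]]);print("fence pad w",fp)
E
```

```text
[ 0.4928491  -0.07253753 -0.26665701  0.17392444] -15.278321410282466 [-0.9 -2.3 -1.1 -0.3  1.3 -1.4  1.8  0.9  0.6  0.4 -1.5  2.7]
top [0.52293872 0.03345222 0.11      ] [0.00109701 0.11017263] outer [ 0.47906359 -0.11858443  0.04      ] [-0.00116456 -0.04805207] axis 16.097218471267833
fence [ 0.00018272 -0.12484595]
scene saddle/edge/topcan/fencepush [[353.6 255.4]
 [342.6 253.8]
 [320.9 223.4]
 [367.7 290.6]
 [402.  314.5]]
fence pad w [[ 0.45622148 -0.20662488  0.05      ]]
```

drive_tool([
  [[-0.2,-0.237,0],-4.6],
  [[-0.2,-0.237,0],-4.6],
  [[-0.2,-0.237,0],-4.6],
  [[-0.2,-0.237,0],-4.6],
  [[-0.2,-0.237,0],-4.6],
], grip=1)

```text
time_s: 1.32
tcp_pos: [0.2878, 0.1995, 0.4049]
orientation: [3.141, 0.001, 2.864]
wrist_force: [0.9, -0.0, 0.2]
gripper_width: 0.0
```

```bash
cat >> h.py <<'E'
from scipy.spatial.transform import Rotation as Ro
def T():
    s=bot.sense();M=np.eye(4);M[:3,:3]=Ro.from_euler('xyz',s['orientation']).as_matrix();M[:3,3]=s['tcp_pos'];return M
def shift(target):
    "tool-axes shift from the measured pose to a world TCP"
    M=T();return (M[:3,:3].T@(np.asarray(target)-M[:3,3])).round(4)
E
python3 - <<'E'
from h import *
p=np.load("pose.npy");s=bot.sense();print(s['time_s'],s['tcp_pos'],np.degrees(s['orientation']),s['gripper_width'])
print(bot.camera_info("wrist"))
print(shift([*w(p,[[0,-.185,0]])[0,:2],.38]))
E
```

```text
1.325 [0.28784328 0.19948746 0.40490189] [1.79971274e+02 4.73986524e-02 1.64120989e+02] 4.060657198634873e-05
{'intrinsics': array([[413.0251306 ,   0.        , 318.88281422],
       [  0.        , 413.0251306 , 235.10666269],
       [  0.        ,   0.        ,   1.        ]]), 'tool_from_camera': array([[-2.32004067e-04, -9.54584574e-01, -2.97939990e-01,
         7.63633868e-02],
       [ 9.99999972e-01, -2.10906695e-04, -1.02959604e-04,
        -1.37177467e-04],
       [ 3.54461107e-05, -2.97940006e-01,  9.54584596e-01,
         3.04283115e-02],
       [ 0.00000000e+00,  0.00000000e+00,  0.00000000e+00,
         1.00000000e+00]])}
[-0.2735 -0.3906  0.0249]
```

drive_tool([
  [[-0.245,-0.19,0],0],
  [[-0.245,-0.19,0],0],
  [[-0.245,-0.19,0],0],
  [[-0.245,-0.19,0],0],
  [[-0.245,-0.19,0],0],
])

```text
time_s: 1.95
tcp_pos: [0.4722, -0.0507, 0.4048]
orientation: [3.141, 0.001, 2.863]
wrist_force: [1.6, 0.1, 0.5]
gripper_width: -0.0
```

```bash
python3 - <<'E'
from h import *
M=T();im=bot.capture("wrist");np.save("M1.npy",M);cv2.imwrite("pics/w1.png",im[:,:,::-1])
for q in ["fence","canister_inner_center","canister_outer_center","canister_top_center"]:
    print(q,[(round(d['conf'],2),np.round(d['centre'],1).tolist(),cv2.minAreaRect(np.argwhere(d['region'])[:,::-1].astype(np.float32))) for d in bot.outline_of("wrist",q)[:2]])
p=np.load("pose.npy");s=bot.sense();print(s['time_s'],M[:3,3],rk(p,M[:3,3]))
E
```

```text
fence [(0.71, [141.0, 230.6], ((145.12142944335938, 237.5797882080078), (162.53707885742188, 61.51551818847656), 81.67434692382812))]
canister_inner_center [(0.94, [319.9, 220.2], ((320.74139404296875, 225.89654541015625), (69.42770385742188, 150.5777587890625), 9.272602081298828))]
canister_outer_center [(0.63, [244.5, 228.7], ((244.40353393554688, 230.64974975585938), (156.67227172851562, 81.22163391113281), 85.91438293457031)), (0.38, [343.4, 213.5], ((328.690673828125, 235.143798828125), (191.22402954101562, 446.192626953125), 89.4437484741211))]
canister_top_center [(0.64, [462.2, 254.7], ((464.44512939453125, 260.506103515625), (106.38732147216797, 194.96473693847656), 3.1221303939819336)), (0.55, [246.0, 82.1], ((247.25001525878906, 81.25001525878906), (77.07463836669922, 73.53910064697266), 45.0))]
2.2 [ 0.47221424 -0.05071186  0.40484893] [-0.02565681  0.01561683]
```

View pics/w1.png

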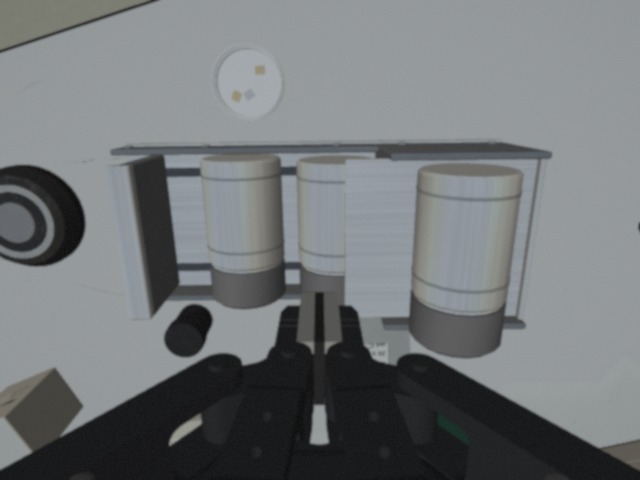

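Wrist view: near cheek at row 150, ledge edge (345,162)–(343,317), and fence inner top edge (132,160)–(150,316). The top canister is at about (464,258). There is a clear gap between the canisters, and the petri dish, tub and puck are all outside the rack. I'll refit the rack pose from this close view.

```bash
cat >> h.py <<'E'
def wproj(M,P):
    i=bot.camera_info("wrist");C=np.linalg.inv(M@i['tool_from_camera'])
    return cv2.projectPoints(np.asarray(P,float).reshape(-1,1,3),cv2.Rodrigues(C[:3,:3])[0],C[:3,3],i['intrinsics'],None)[0][:,0]
def wback(M,px,z):
    i=bot.camera_info("wrist");C=M@i['tool_from_camera'];d=C[:3,:3]@np.linalg.inv(i['intrinsics'])@np.array([px[0],px[1],1.])
    return C[:3,3]+d*(z-C[2,3])/d[2]
E
python3 - <<'E'
from h import *
M=np.load("M1.npy")
obs=np.array([(113,151),(550,155),(525,322),(345,162),(343,317),(132,160),(150,316)],float)
def mod(p):
    yb=p[3]
    return w(p,[[-.0655,yb-.329,.034],[-.0655,yb,.09],[.0655,yb,.09],[-.063,.034,.078],[.063,.034,.078],[-.061,-.134,.082],[.061,-.134,.082]])
s=least_squares(lambda p:(wproj(M,mod(p))-obs).ravel(),np.load("pose.npy"));p=s.x
print(p,np.degrees(p[2]));print(s.fun.reshape(-1,2).round(1))
for n,px,z in [("top",(465,260),.11),("outer",(244.4,230.6),.04),("fenceflange outer near",(110,165),.082),("far",(132,318),.082)]:
    q=wback(M,px,z);print(n,q,rk(p,q).round(4))
np.save("pose.npy",p)
t=T();print("tool y angle off rack",np.degrees(np.arctan2(t[0,1],t[1,1])),"vs",-np.degrees(p[2]))
print("shift to fence standoff",shift([*w(p,[[0,-.185,0]])[0,:2],.223]))
E
```

```text
[ 0.49181664 -0.06334471 -0.27147739  0.16617227] -15.554508594637541
[[ -3.6  -0.8]
 [  2.7   0.2]
 [  0.3   4.3]
 [ 11.8  -3.8]
 [ 10.6  -0.1]
 [-13.6   3.4]
 [ -8.2   2.5]]
top [0.52288777 0.03855767 0.11      ] [0.0026 0.1065]
outer [ 0.47820141 -0.11803151  0.04      ] [ 0.0015 -0.0563]
fenceflange outer near [ 0.396536   -0.18220881  0.082     ] [-0.0599 -0.1401]
far [ 0.51214842 -0.21606585  0.082     ] [ 0.0605 -0.1417]
tool y angle off rack 15.931628087153006 vs 15.554508594637541
shift to fence standoff [-0.0254 -0.1936  0.1815]
```

```bash
python3 - <<'E'
from h import *
M=np.load("M1.npy")
obs=np.array([(113,151),(550,155),(525,322),(345,162),(343,317),(132,160),(150,316)],float)
def mod(p):
    yb=p[3];f=p[4]
    return w(p,[[-.0655,yb-.329,.034],[-.0655,yb,.09],[.0655,yb,.09],[-.063,.034,.078],[.063,.034,.078],[-.061,f,.082],[.061,f,.082]])
s=least_squares(lambda p:(wproj(M,mod(p))-obs).ravel(),np.r_[np.load("pose.npy"),-.134]);p=s.x
print(p,np.degrees(p[2]));print(s.fun.reshape(-1,2).round(1))
for n,px,z in [("top",(465,260),.11),("outer",(244.4,230.6),.04),("fenceflange outer near",(110,165),.082),("far",(132,318),.082)]:
    q=wback(M,px,z);print(n,q,rk(p,q).round(4))
np.save("pose.npy",p[:4])
print("top cam predicted", (proj("top",mod(p))).round(1).tolist())
print("shift to fence standoff",shift([*w(p,[[0,-.185,0]])[0,:2],.223]))
E
```

```text
[ 0.4891373  -0.07135952 -0.27332002  0.17458481 -0.11723555] -15.660083791451695
[[-3.6 -1.7]
 [ 2.9  0. ]
 [ 0.2  4.2]
 [ 0.1 -4.3]
 [-0.1 -0.4]
 [-1.8  2.4]
 [ 2.   1.7]]
top [0.52288777 0.03855767 0.11      ] [0.0028 0.1149]
outer [ 0.47820141 -0.11803151  0.04      ] [ 0.0021 -0.0479]
fenceflange outer near [ 0.396536   -0.18220881  0.082     ] [-0.0592 -0.1317]
far [ 0.51214842 -0.21606585  0.082     ] [ 0.0612 -0.1331]
top cam predicted [[404.6, 288.1], [276.9, 249.4], [292.7, 197.6], [333.0, 265.3], [347.8, 215.7], [393.4, 282.6], [407.5, 234.2]]
shift to fence standoff [-0.0247 -0.2021  0.1815]
```

drive_tool([
  [[-0.012,-0.06,0],0],
  [[-0.02,-0.12,0],0],
  [[-0.025,-0.18,0.02],0],
  [[-0.025,-0.202,0.07],0],
  [[-0.025,-0.202,0.125],0],
])

```text
time_s: 2.82
tcp_pos: [0.4396, -0.2499, 0.2791]
orientation: [-3.141, 0.002, 2.863]
wrist_force: [0.5, 0.0, 0.0]
gripper_width: -0.0002
```

drive_tool([
  [[0,0,0.056],0],
  [[0,0.01,0.056],0],
  [[0,0.02,0.056],0],
  [[0,0.03,0.056],0],
  [[0,0.035,0.056],0],
])

```text
time_s: 3.45
tcp_pos: [0.4503, -0.2153, 0.2252]
orientation: [-3.141, 0.002, 2.865]
wrist_force: [-0.9, -3.9, 2.2]
gripper_width: -0.0002
```

```bash
python3 - <<'E'
from h import *
p=np.load("pose.npy");s=bot.sense();print(s['time_s'],s['tcp_pos'],rk(p,s['tcp_pos']),s['wrist_force'])
E
```

```text
3.45 [ 0.45028257 -0.21532883  0.22517472] [ 0.00144915 -0.14911322] [-0.93155539 -3.88602946  2.22252296]
```

drive_tool([
  [[0,0.008,0],0],
  [[0,0.016,0],0],
  [[0,0.024,0],0],
  [[0,0.032,0],0],
  [[0,0.04,0],0],
])

```text
time_s: 4.08
tcp_pos: [0.4607, -0.1771, 0.2237]
orientation: [-3.141, -0.0, 2.864]
wrist_force: [-0.5, -5.6, 2.2]
gripper_width: 0.0
```

drive_tool([
  [[0,0.003,0],0],
  [[0,0.006,0],0],
  [[0,0.008,0],0],
  [[0,0.01,0],0],
  [[0,0.01,0],0],
])

```text
time_s: 4.7
tcp_pos: [0.4633, -0.1678, 0.2236]
orientation: [3.141, -0.0, 2.864]
wrist_force: [-0.3, -1.3, 1.7]
gripper_width: 0.0
```

```bash
python3 - <<'E'
from h import *
p=np.load("pose.npy");s=bot.sense();M=T();im=bot.capture("wrist");cv2.imwrite("pics/w2.png",im[:,:,::-1]);cv2.imwrite("pics/t2.png",cv2.resize(bot.capture("top")[170:320,260:460,::-1],(800,600),interpolation=cv2.INTER_CUBIC))
print(s['time_s'],rk(p,s['tcp_pos']),s['tcp_pos'],s['wrist_force'])
E
```

```text
4.7 [ 0.00112706 -0.09980487] [ 0.46328222 -0.16776386  0.22360231] [-0.34498352 -1.33443924  1.74843827]
```

View pics/w2.png

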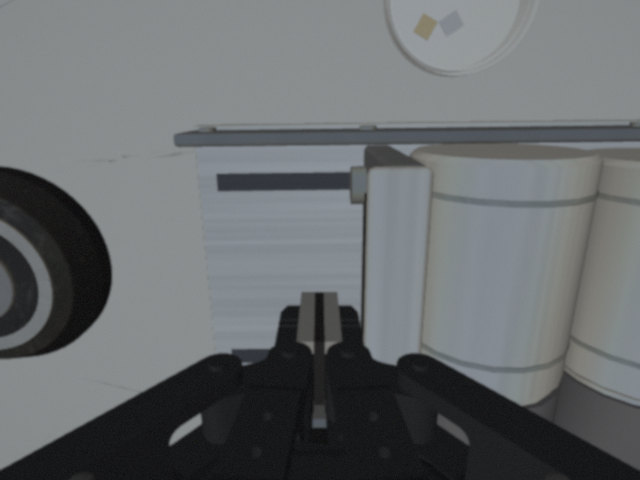

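Wrist view: the fence flange spans columns 365–430, with the canisters just beyond it. They look close together, but nothing shows that they are tight. I'll push on slowly and watch the force.

drive_tool([
  [[0,0.001,0],0],
  [[0,0.002,0],0],
  [[0,0.003,0],0],
  [[0,0.004,0],0],
  [[0,0.005,0],0],
])

```text
time_s: 5.42
tcp_pos: [0.4646, -0.1631, 0.2236]
orientation: [-3.141, -0.0, 2.864]
wrist_force: [-5.0, -8.0, -1.2]
gripper_width: 0.0003
```

drive_tool([
  [[0,0.001,0],0],
  [[0,0.002,0],0],
  [[0,0.003,0],0],
])

```text
time_s: 5.8
tcp_pos: [0.4651, -0.1617, 0.2237]
orientation: [-3.135, -0.001, 2.862]
wrist_force: [-13.5, -30.0, -1.8]
gripper_width: -0.0
```

drive_tool([
  [[0,-0.006,0],0],
  [[0,-0.035,0],0],
  [[0,-0.035,-0.06],0],
  [[0,-0.035,-0.12],0],
  [[0,-0.0,-0.17],0],
])

```text
time_s: 6.42
tcp_pos: [0.4654, -0.1608, 0.396]
orientation: [3.141, 0.002, 2.862]
wrist_force: [1.3, -0.5, -1.1]
gripper_width: 0.0
```

drive_tool([
  [[0,0.05,0],0],
  [[0,0.1,0],0],
  [[0,0.14,0],0],
  [[0,0.14,0],0],
], grip=0)

```text
time_s: 6.92
tcp_pos: [0.5042, -0.0233, 0.3937]
orientation: [3.14, -0.0, 2.868]
wrist_force: [-0.7, -0.9, -0.8]
gripper_width: 0.0723
```

```bash
python3 - <<'E'
from h import *
p=np.load("pose.npy");s=bot.sense();M=T();im=bot.capture("wrist");np.save("M3.npy",M);cv2.imwrite("pics/w3.png",im[:,:,::-1])
for q in ["canister_inner_center","canister_outer_center","canister_top_center"]:
    print(q,[(round(d['conf'],2),np.round(d['centre'],1).tolist(),cv2.minAreaRect(np.argwhere(d['region'])[:,::-1].astype(np.float32))) for d in bot.outline_of("wrist",q)[:2]])
print(s['time_s'],rk(p,s['tcp_pos']),s['tcp_pos'],s['gripper_width'])
E
```

```text
canister_inner_center [(0.76, [274.5, 204.0], ((276.37158203125, 210.4314422607422), (162.8965301513672, 42.94635009765625), 87.1375961303711))]
canister_outer_center []
canister_top_center [(0.67, [412.5, 224.2], ((415.443115234375, 232.96725463867188), (110.10379028320312, 206.8189697265625), 3.3664605617523193))]
6.925 [0.00155604 0.05032664] [ 0.50422024 -0.02332103  0.39365287] 0.07233736365889801
```

View pics/w3.png

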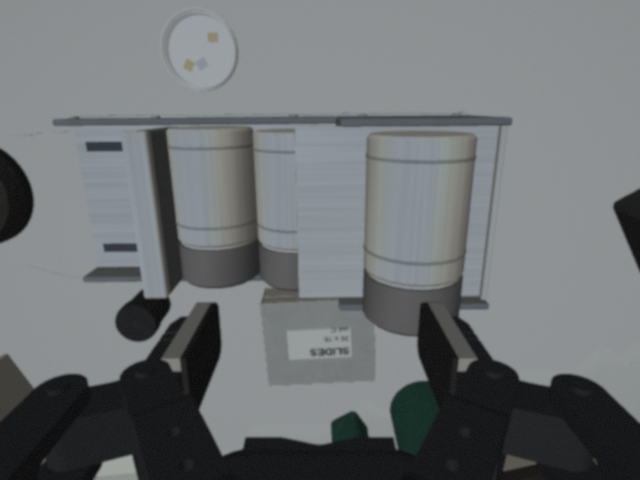

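Wrist view: the fence is closed against the outer canister (columns 140–165). The lower two meet at column 256 with no gap, and the top canister (365–475, centre about (417,232)) is still on the ledge.

```bash
python3 - <<'E'
from h import *
p=np.load("pose.npy");M=np.load("M3.npy")
q=wback(M,(416.5,232),.11);r=rk(p,q);print("topcan",q,r)
for px in [(297,125),(299,296)]: print("ledge edge",rk(p,wback(M,px,.078)))
for n,px in [("fence inner near",(152,130)),("far",(170,295))]: print(n,rk(p,wback(M,px,.082)))
# cylinder silhouette check of row contacts: tangent columns near y
y=np.array([-.064,-.032,0,.032]);print(wproj(M,w(p,np.c_[0*y,y,0*y+.04])).round(1).tolist())
print(shift([*q[:2],.30]), np.degrees(bot.sense()['orientation'][2]))
E
```

```text
topcan [0.52177203 0.03693239 0.11      ] [0.00219213 0.1130812 ]
ledge edge [-0.06286683  0.03599756]
ledge edge [0.0625292  0.03541998]
fence inner near [-0.05993346 -0.0596223 ]
far [ 0.05963878 -0.06068039]
[[175.8, 204.2], [215.7, 204.2], [255.7, 204.2], [295.7, 204.1]]
[0.     0.0656 0.0937] 164.0579583490702
```

drive_tool([
  [[0,0.05,0],0],
  [[0,0.066,0.015],0],
  [[0,0.066,0.06],0],
  [[0,0.066,0.1],0],
  [[0,0.066,0.1],0],
])

```text
time_s: 7.75
tcp_pos: [0.5209, 0.0372, 0.2915]
orientation: [-3.141, -0.005, 2.863]
wrist_force: [-0.1, -0.5, 0.5]
gripper_width: 0.0854
```

drive_tool([
  [[0,0,0.015],0],
  [[0,0,0.03],0],
  [[0,0,0.038],0],
  [[0,0,0.038],0],
])

```text
time_s: 8.25
tcp_pos: [0.5221, 0.0376, 0.2563]
orientation: [3.142, 0.0, 2.864]
wrist_force: [-0.7, 0.9, -0.2]
gripper_width: 0.0851
```

```bash
python3 - <<'E'
from h import *
p=np.load("pose.npy");s=bot.sense();print(s['time_s'],s['tcp_pos'],rk(p,s['tcp_pos']),s['wrist_force'],s['gripper_width'])
im=bot.capture("wrist");cv2.imwrite("pics/w4.png",im[:,:,::-1])
a=bot.capture("scene")[170:350,240:480,::-1];cv2.imwrite("pics/s4.png",cv2.resize(a,(800,600),interpolation=cv2.INTER_CUBIC))
E
```

```text
8.25 [0.52213368 0.03758494 0.25625516] [0.0023642  0.11380715] [-0.7228224   0.90774982 -0.2303598 ] 0.0851379859864085
```

View pics/w4.png

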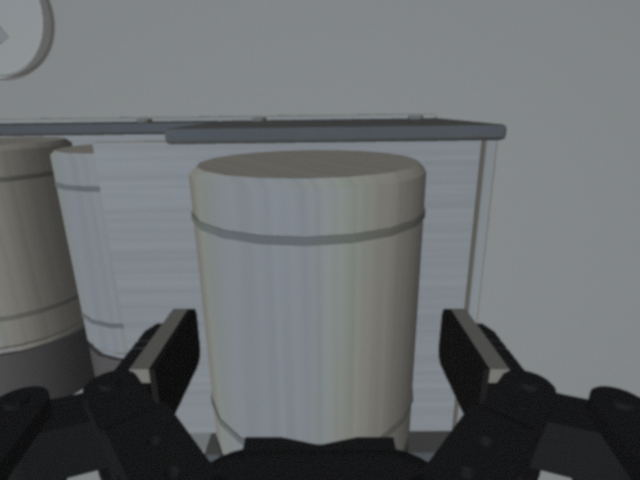

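Wrist view: the top canister (columns 205–415) sits between the two open fingers, nearly centred, with clearance on both sides. I'll cage it with a jaw opening slightly wider than 64 mm and roll it slowly with the rear finger, leaving the front finger to brake it.

drive_tool([
  [[0,0,0],0],
  [[0,0,0],0],
  [[0,-0.004,0],0],
  [[0,-0.008,0],0],
  [[0,-0.012,0],0],
], grip=0.18)

```text
time_s: 8.98
tcp_pos: [0.5186, 0.026, 0.2557]
orientation: [-3.142, -0.0, 2.864]
wrist_force: [0.0, 0.2, -0.2]
gripper_width: 0.0697
```

drive_tool([
  [[0,-0.005,0],0],
  [[0,-0.01,0],0],
  [[0,-0.015,0],0],
  [[0,-0.02,0],0],
  [[0,-0.025,0],0],
])

```text
time_s: 9.6
tcp_pos: [0.5117, 0.002, 0.2557]
orientation: [3.142, -0.0, 2.864]
wrist_force: [0.2, 0.7, -0.5]
gripper_width: 0.0703
```

```bash
python3 - <<'E'
from h import *
p=np.load("pose.npy");s=bot.sense();print(s['time_s'],s['tcp_pos'],rk(p,s['tcp_pos']),s['wrist_force'],s['gripper_width'])
im=bot.capture("wrist");cv2.imwrite("pics/w5.png",im[:,:,::-1])
E
```

```text
9.6 [0.5117357  0.00198535 0.25569292] [0.00196158 0.07672229] [ 0.23735212  0.74497408 -0.51638552] 0.0702821857169403
```

View pics/w5.png

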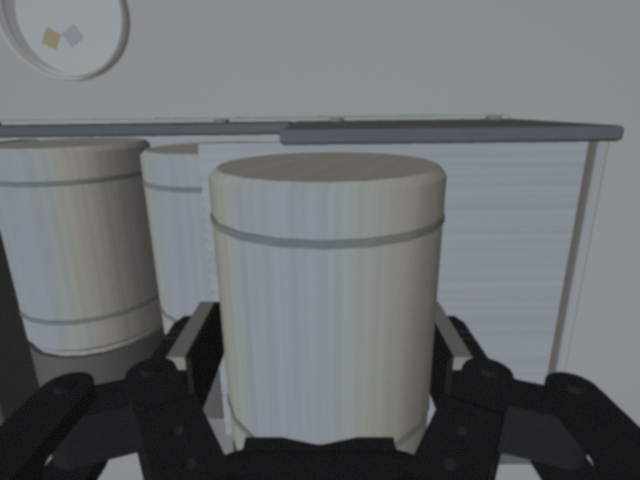

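Wrist view: the canister (211–445) is rolling square, its band level, with the rear finger touching it. Continuing slowly.

drive_tool([
  [[0,-0.004,0],0],
  [[0,-0.008,0],0],
  [[0,-0.012,0],0],
  [[0,-0.016,0],0],
  [[0,-0.02,0],0],
])

```text
time_s: 10.28
tcp_pos: [0.5063, -0.0172, 0.2557]
orientation: [3.142, -0.0, 2.864]
wrist_force: [-0.5, 0.0, 0.4]
gripper_width: 0.0698
```

drive_tool([
  [[0,-0.004,0],0],
  [[0,-0.008,0],0],
  [[0,-0.012,0],0],
  [[0,-0.016,0],0],
  [[0,-0.019,0],0],
])

```text
time_s: 10.9
tcp_pos: [0.5011, -0.0355, 0.2557]
orientation: [-3.142, -0.0, 2.864]
wrist_force: [-0.2, -0.7, 0.0]
gripper_width: 0.0701
```

drive_tool([
  [[0,-0.003,0],0],
  [[0,-0.006,0],0],
  [[0,-0.009,0],0],
  [[0,-0.012,0],0],
  [[0,-0.015,0],0],
])

```text
time_s: 11.52
tcp_pos: [0.497, -0.0498, 0.2557]
orientation: [-3.142, -0.0, 2.864]
wrist_force: [-0.8, -0.4, 0.3]
gripper_width: 0.0701
```

```bash
python3 - <<'E'
from h import *
p=np.load("pose.npy");s=bot.sense();print(s['time_s'],s['tcp_pos'],rk(p,s['tcp_pos']),s['wrist_force'],s['gripper_width'])
im=bot.capture("wrist");cv2.imwrite("pics/w6.png",im[:,:,::-1])
E
```

```text
11.525 [ 0.49696018 -0.04983122  0.25565734] [0.00172136 0.0228408 ] [-0.75620457 -0.44780918  0.25688389] 0.07006469049782048
```

View pics/w6.png

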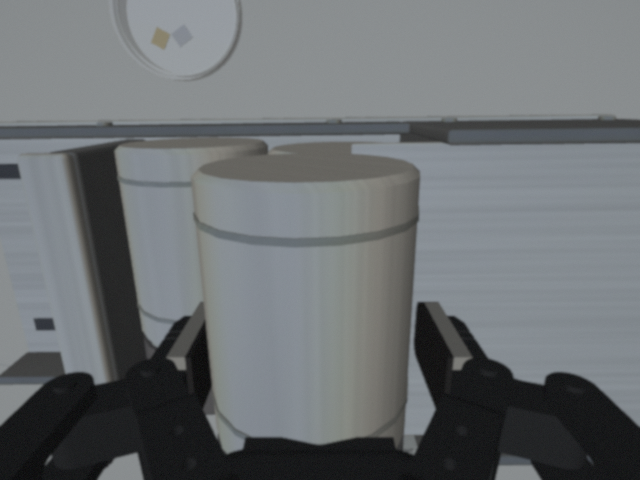

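Wrist view: the canister has passed the edge and now leans on the front finger (left side, column 195), still square. The row below it is closed. I'll continue down with it.

drive_tool([
  [[0,-0.002,0],0],
  [[0,-0.004,0.001],0],
  [[0,-0.006,0.002],0],
  [[0,-0.008,0.003],0],
  [[0,-0.01,0.004],0],
])

```text
time_s: 12.2
tcp_pos: [0.4943, -0.0594, 0.2516]
orientation: [3.142, 0.0, 2.864]
wrist_force: [-0.1, -0.1, 0.4]
gripper_width: 0.0703
```

drive_tool([
  [[0,-0.002,0.001],0],
  [[0,-0.004,0.002],0],
  [[0,-0.006,0.002],0],
  [[0,-0.008,0.002],0],
  [[0,-0.01,0.002],0],
])

```text
time_s: 12.82
tcp_pos: [0.4915, -0.069, 0.2497]
orientation: [3.142, 0.0, 2.864]
wrist_force: [-0.7, 0.6, 0.9]
gripper_width: 0.0697
```

drive_tool([
  [[0,-0.001,0],0],
  [[0,-0.001,0],0],
  [[0,-0.001,0],0],
])

```text
time_s: 13.2
tcp_pos: [0.4913, -0.0698, 0.2497]
orientation: [3.142, 0.0, 2.864]
wrist_force: [-0.7, -0.1, -0.1]
gripper_width: 0.0699
```

```bash
python3 - <<'E'
from h import *
p=np.load("pose.npy");s=bot.sense();print(s['time_s'],s['tcp_pos'],rk(p,s['tcp_pos']),s['wrist_force'],s['gripper_width'])
im=bot.capture("wrist");cv2.imwrite("pics/w7.png",im[:,:,::-1])
E
```

```text
13.2 [ 0.49129022 -0.06980426  0.24970194] [0.00165319 0.00207867] [-0.72232917 -0.13298218 -0.08391092] 0.0699426760028773
```

View pics/w7.png

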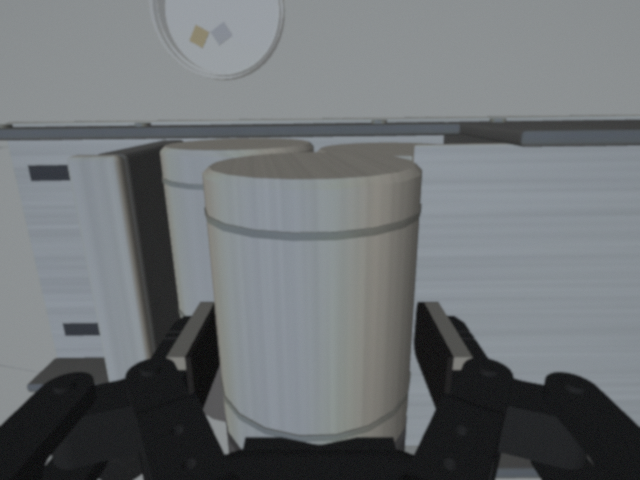

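Wrist view: the canister (205–420) lies between the two lower ones, square, with no force on the fingers. I'll open and lift straight up.

drive_tool([
  [[0,0,0],0],
  [[0,0,0],0],
  [[0,0,0],0],
  [[0,0,-0.02],0],
  [[0,0,-0.06],0],
], grip=0)

```text
time_s: 13.88
tcp_pos: [0.4909, -0.0697, 0.3094]
orientation: [3.142, -0.003, 2.864]
wrist_force: [0.4, 0.3, 0.5]
gripper_width: 0.0854
```

drive_tool([
  [[0,0,-0.05],0],
  [[0,0,-0.1],0],
  [[0,0,-0.14],0],
  [[0,0,-0.14],0],
])

```text
time_s: 14.38
tcp_pos: [0.4916, -0.0699, 0.4521]
orientation: [-3.141, 0.005, 2.864]
wrist_force: [0.2, 0.1, -1.1]
gripper_width: 0.0852
```

```bash
python3 - <<'E'
from h import *
p=np.load("pose.npy");s=bot.sense();M=T();im=bot.capture("wrist");np.save("M8.npy",M);cv2.imwrite("pics/w8.png",im[:,:,::-1])
print(s['time_s'],rk(p,s['tcp_pos']),s['wrist_force'])
for q in ["canister_top_center","fence"]:
    print(q,[(round(d['conf'],2),np.round(d['centre'],1).tolist(),cv2.minAreaRect(np.argwhere(d['region'])[:,::-1].astype(np.float32))) for d in bot.outline_of("wrist",q)[:2]])
# predicted outlines: caps (near/far circles) of ideal canisters
t=np.radians(np.arange(0,360,3))
for n,y,z in [("top",0,.0954),("out",-.032,.04),("in",.032,.04)]:
    for x in(-.06,.06):
        q=wproj(M,w(p,np.c_[0*t+x,y+.032*np.cos(t),z+.032*np.sin(t)]));print(n,x,q.min(0).round(),q.max(0).round())
        im=np.ascontiguousarray(im);cv2.polylines(im,[q.round().astype(np.int32)],True,(255,0,0),1)
cv2.imwrite("pics/w8o.png",im[:,:,::-1])
E
```

```text
14.375 [0.00197862 0.00207264] [ 0.17724854  0.12383134 -1.14264226]
canister_top_center [(0.82, [317.3, 199.9], ((316.5, 205.0), (160.0, 83.0), 90.0))]
fence [(0.73, [234.6, 189.2], ((233.34613037109375, 194.86477661132812), (143.21836853027344, 30.517196655273438), 86.3086166381836))]
top -0.06 [274. 122.] [358. 126.]
top 0.06 [279. 256.] [355. 285.]
out -0.06 [244. 120.] [317. 123.]
out 0.06 [251. 238.] [317. 260.]
in -0.06 [317. 119.] [389. 122.]
in 0.06 [317. 238.] [383. 260.]
```

View pics/w8o.png

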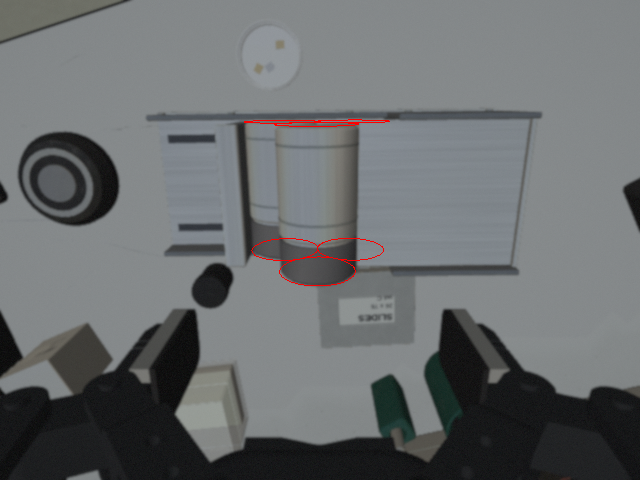

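The overlay shows the top canister matching the ideal saddle position (columns 274–358, end cap at row 285), and the fence is closed. One last close check of the end alignment.

```bash
python3 - <<'E'
from h import *
a=cv2.resize(cv2.imread("pics/w8.png")[105:295,225:400],None,fx=3.1,fy=3.1,interpolation=cv2.INTER_CUBIC)
b=bot.capture("scene")[200:350,270:440,::-1];b=cv2.resize(b,(250,220))
a[:220,-0:]=a[:220,-0:]
cv2.imwrite("pics/f.png",np.hstack([a,np.vstack([b,np.zeros((a.shape[0]-220,250,3),np.uint8)])]))
E
```

```text
(no output)
```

View pics/f.png

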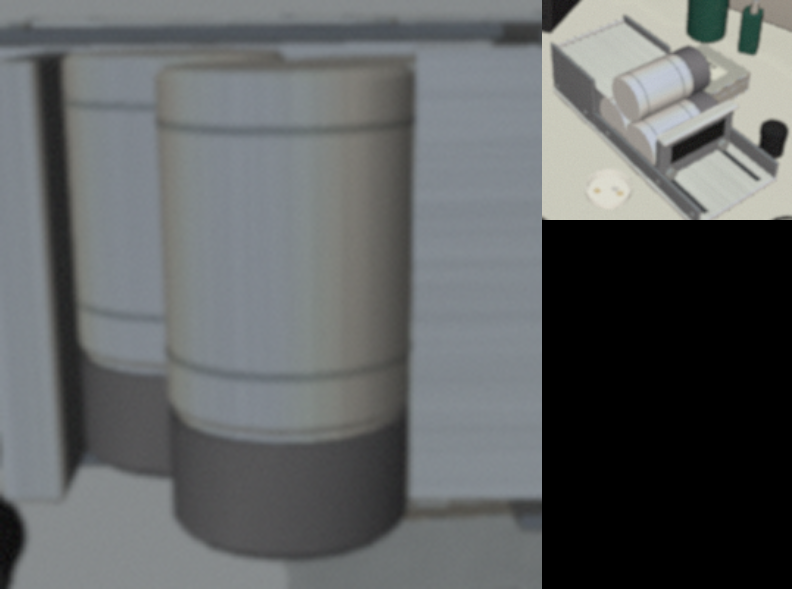

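```bash
python3 -c "
from workcell import bot
print(bot.job_done(), bot.sense()['time_s'])"
```

```text
the job is handed in; nothing more can be done
the job is handed in; nothing more can be done
```

The pyramid is stacked and the job is handed in, after about 14.5 s of robot time.

- **Fence:** I pushed it with closed fingers until the wrist force rose to about 33 N, where the two lower canisters sit tight against the stop wall.
- **Third canister:** I caged it loosely between the fingers (70 mm opening) and rolled it along the ledge at about 25–40 mm/s. The front finger held it back past the edge and I let it down into the saddle. Then I opened the fingers and lifted straight up, and the arm now touches nothing.

**Last checks:**
- **Saddle:** the top canister's outline matches the ideal saddle position to about 1–2 pixels (2 mm or so). It lies square.
- **Ends:** they line up with the outer canister's. The inner canister is mostly hidden in the last views, so I could not compare its ends there.
- **Fence:** the outer canister sits where a closed row puts it.
- **Bystanders:** the dish, tub, speaker and slide box look unmoved in the last pictures. I did not check the vial separately.

**Disagreements:**
- **Fence start:** the fence seemed to start about 15 mm short of fully open, going by the first close view.
- **Fence end:** a picture after closing put its inner face at about y = −0.060 rather than −0.064. I put that down to image error, because the contact force and the canister positions both fit a tight row.

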